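Take the depth of a drilled hole with a collar gauge

TASK

Take the depth gauge (red handle, steel rod, brass collar) out of its blue stand and put its rod into the hole drilled in the pale wooden block, pressing it down gently until the tip stands on the bottom of the hole and the collar, pushed up the rod by the top of the block, marks the depth. Nobody knows how deep the hole is, so feel for the bottom and do not force it. Leave the gauge standing upright in the hole with its collar resting on the block, and disturb nothing else.

Things in the scene. Friction and masses are not known exactly. Their poses are not given: they have to be found in the camera images.
- gauge_grip (a point): Centre of the depth gauge's red round plastic handle with black rings: 16 mm in diameter, 50 mm long, upright at the start, this point half-way up it. z points along the rod towards the handle's end. The gauge is 140 mm long in all and weighs about 0.09 kg.
- gauge_tip (a point): Tip of the gauge's steel rod (8 mm in diameter, tapered over the last 9 mm to a rounded end), 115 mm below the handle's centre; the handle's lower end is 90 mm above the tip. z points up the rod. At the start the tip is on the floor of the stand's hole.
- collar_underside (a point): Centre of the underside of the brass collar on the rod: 20 mm in diameter, 10 mm high, starting 30 to 38 mm above the tip. It slides along the rod against a steady friction of 4 N (more than the gauge's weight, so the gauge does not sink by itself) and stays where it is pushed, up to 79 mm above the tip.
- hole_mouth (a point): Centre of the hole's mouth on the top face of the pale wooden block (70 x 70 x 80 mm high, fixed to the board between two aluminium cleats, black layout lines on top). z up. The hole is vertical, round, 9.6 mm wide, with a 2.5 mm chamfer, and blind: its depth is unknown, anywhere between 45 and 68 mm, with a hard floor. Pressing on the block with more than about 20 N spoils the work.
- block: The same pale wooden block; origin at the centre of its underside, 80 mm below the hole's mouth. z up.
- stand_mouth (a point): Centre of the hole's mouth on top of the blue stand (50 x 50 x 40 mm high, fixed), in which the gauge stands at the start; the hole is 9.6 mm wide and 26 mm deep. z up.
- gauge: The whole depth gauge; origin at the tip, z up the rod to the handle.
- spool: Bystander, to be left alone: small cream thread spool standing upright, 28 mm across, 52 mm high. Origin at the centre of its underside.
- eraser: Bystander, to be left alone: white eraser, 45 x 20 x 12 mm. Origin at the centre of its underside.
- glue: Bystander, to be left alone: small white glue bottle with blue cap, 34 mm across, 85 mm high. Origin at the centre of its underside.
- folder: Bystander, to be left alone: flat white bone folder, 152 x 22 x 5 mm. Origin at the centre of its underside.
- pencil: Bystander, to be left alone: black and steel mechanical pencil, lying. Origin at the centre of its underside.
- scissors: Bystander, to be left alone: scissors with black handles, lying. Origin at the centre of its underside.
- glasses: Bystander, to be left alone: pair of spectacles, black rims. Origin at the centre of its underside.
Mind the look-alikes: they are no part of the job. What is shaped like the gauge but orange or purple is not meant.

How it is judged:
By the outcome, as a careful person would: the job done as asked, in the order asked, and still so for the second after the job is handed in, with the robot touching nothing.
It also fails if it takes over 53 s, if anything falls off the work surface, if the arm or the gripper's body presses on something with over 40 N, if the wrist force passes 120 N, or if a joint passes its speed limit or range.

ROBOT

A 7-joint arm with a two-finger parallel gripper is mounted at the origin on the work surface. World frame = base frame: x ahead of the robot, y to its left, z up, the work surface at z = 0. Lengths are in m, angles in rad, forces in N, time in s.
With the tool pointing down it reaches from about 0.425 to 0.925 m from the base axis. Payload 6.8 kg.
Tool frame: the origin (TCP) lies at the very end of the fingers, on their centre line; the grasp point (between the pads) lies 19 mm behind it; z points along the fingers, y is the line along which they close (so a half turn about z gives the same grasp; the last joint's range is limited). The gripper opens to 85 mm and grips with 20 to 120 N. Pads are 22 mm wide; open, the fingers measure 114 mm over their backs; the gripper's body (76 mm by 85 mm) begins 54 mm behind the grasp point. The pads swing forward as they close: fully open they stand 13 mm farther back than shut.
Start: joints at [-1.412, 0.477, 0.022, 1.555, -0.011, 1.109, -0.083], TCP at [0.178, 0.651, 0.2] pointing down, gripper open.
Joint ranges: [-2.96, 2.96], [-0.34, 2.1], [-1.41, 1.46], [0.24, 2.44], [-1.37, 4.51], [0.17, 1.92], [-2.96, 2.96]. Speed limits (rad/s): [2.39, 2.39, 3.14, 3.14, 3.14, 3.14, 3.14].

INTERFACE

Orientations are given as a rotation vector (axis times angle).
In Python, from bench import r gives the robot as it stands.
- The arm moves only by the tool play_rows, never from a script. Its argument "targets" is text: rows parted by semicolons, each of 5 numbers parted by spaces: the closure, from -1 (fully open) to 1 (shut), then the shift along the tool's x, y, z in m, then the turn about the tool's z in rad. In form: gripper dx dy dz spin; .... A call has 1 to 8 rows; each row is the pose to reach, as a shift and turn from the pose commanded when the call began, along the tool's axes at that moment; what a row does not reach only later rows make up. A row lasts 1/12 s, in which the tool goes at most 41.7 mm and 7.16 degrees, less where a joint would pass 70% of its speed; a pose out of reach is approached as far as the arm can. A call with a gripper value outside its range is refused whole. The fingers move at their own pace and stop on an object; "squeeze" is the grip in N (left out, the last holds). Time passes only in rows, so rows that repeat a pose let the fingers close. It gives the time, the measured TCP pose, the force, the opening and the grip force at its end, in the units of the state.
- r.get_obs(): the state, without advancing time (a new reading comes with each control period).
- r.grab_frame(name): name is "side" or "top" or "wrist"; returns the picture (480x640x3 uint8, red, green, blue); there is no depth.
- r.camera_info(name): a dict with "fov_y" (degrees; the focal length in pixels is half the picture's height over the tangent of half this angle, whatever the lens; pixels are square), "cx", "cy" (the principal point, pixels), "position" and "rotation" of the camera in the world. Camera axes: x right, y down, z forward; pixel columns grow to the right and rows downward; lengths in m; the calibration is good to about 2 mm. The wrist camera is an equidistant fisheye: a pixel r from the principal point sees the ray r / f radians off the axis. A picture is of the moment at which its call begins: read the wrist's pose just before it. camera_info takes no time and is no camera call; for the wrist camera it gives the pose at the moment of the call.
- r.hand_in(): hands the job in; it is judged then, once.
The state is a dict: "clock": time; "joints": joint angles; "qvel": joint speeds; "tau": joint torques, N m; "tcp_pos": TCP position; "orientation": TCP orientation; "contact_force": force on the tool from outside, world axes, zero at the start; "moment": the same for the moment, N m; "grip_width": finger opening in m; "gripper_force": force on a finger pad.
Only numpy, scipy, OpenCV 4.12 (cv2) and the standard library are available. Lean on these libraries where they do the work, as an engineer would, in place of code of your own. Each camera call takes 0.05 s, during which the arm holds its last target. There are 200 camera calls.

## Working session

There is one attempt and no reset: what is moved stays moved. The work goes in short steps, Python scripts to look and compute and a tool call to move; the robot and the scene stay as the last step left them, time stands still between calls to the robot, and variables do not carry over. Pictures are saved under pics/ and viewed, at most 10 in all, crops included, and the job is handed in when it is done.

Besides the shell and the picture viewer there is one more tool, called after "Emit:" as name(argument=value, ...) on one line, values as JSON. play_rows: Moves the arm, as the interface text tells. Its arguments: {"type":"object","properties":{"targets":{"type":"string"},"squeeze":{"type":"number"}},"required":["targets"]}

```bash
mkdir -p pics
cat > h.py <<'E'
import numpy as np, cv2
from bench import r
from scipy.spatial.transform import Rotation as R
def info(n):
    return r.camera_info(n)
def ray(c,u,v,fish=False):
    f=240/np.tan(np.radians(c['fov_y'])/2); d=np.array([(u-c['cx'])/f,(v-c['cy'])/f])
    if fish:
        t=np.linalg.norm(d); d3=np.r_[np.sin(t)*d/max(t,1e-9),np.cos(t)]
    else: d3=np.r_[d,1]
    M=np.array(c['rotation']); M=M if M.shape==(3,3) else R.from_rotvec(M).as_matrix()
    return np.array(c['position']), M@(d3/np.linalg.norm(d3))
def onz(c,u,v,z,fish=False):
    p,d=ray(c,u,v,fish); return p+d*(z-p[2])/d[2]
def cross(a,b):
    (p,d),(q,e)=a,b; s=np.linalg.lstsq(np.c_[d,-e],q-p,rcond=None)[0]
    x,y=p+d*s[0],q+e*s[1]; return (x+y)/2,np.linalg.norm(x-y)
def save(n,im): cv2.imwrite('pics/'+n,im[:,:,::-1])
E
python3 - <<'E'
from h import *
for n in('top','side'):
    c=info(n); print(n,c); save(n+'0.png',r.grab_frame(n))
print(r.get_obs())
E
```

```text
top {'fov_y': 54.269233758784054, 'cx': 328.5332289880968, 'cy': 239.3028282693385, 'position': array([ 0.28181557, -0.01695604,  1.13920007]), 'rotation': array([-1.92129462,  2.2954986 , -0.23861572])}
side {'fov_y': 53.86108276655613, 'cx': 330.1437330794688, 'cy': 238.4635087996427, 'position': array([0.22258924, 0.5677    , 0.60193962]), 'rotation': array([-0.5686129 ,  2.57163371, -1.30210526])}
{'clock': 0.1, 'joints': array([-1.41211158,  0.47770712,  0.02232759,  1.55633567, -0.01147532,
        1.10932395, -0.0831019 ]), 'qvel': array([-0.00073319, -0.00123768, -0.00035086, -0.00293254, -0.00099812,
       -0.0005304 , -0.00201236]), 'tau': array([ 4.01421436e-03, -5.97758174e+01,  1.61350630e+00, -2.81955510e+01,
        1.28796342e-02,  4.92248786e-03,  1.80500956e-05]), 'tcp_pos': array([0.17780945, 0.65055323, 0.19893677]), 'orientation': array([-4.17744943e-01, -3.11360778e+00,  2.58203299e-03]), 'contact_force': array([-0.37268281, -0.0416338 ,  0.49673069]), 'moment': array([ 0.0215967 , -0.00416111, -0.01349067]), 'gripper_force': 0.0, 'grip_width': 0.08536033673481011}
```

View pics/top0.png

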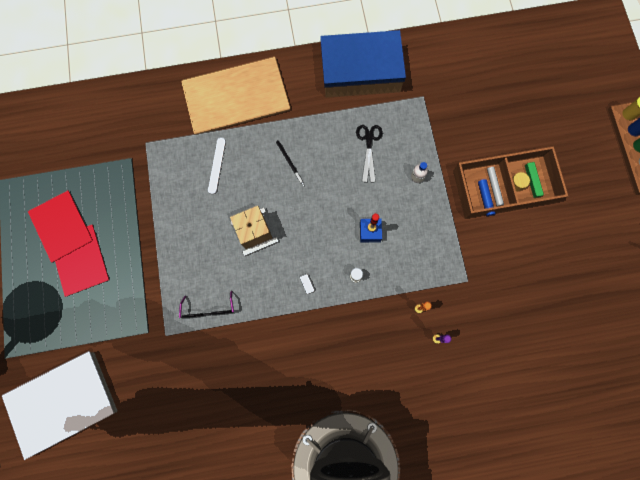

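View pics/side0.png

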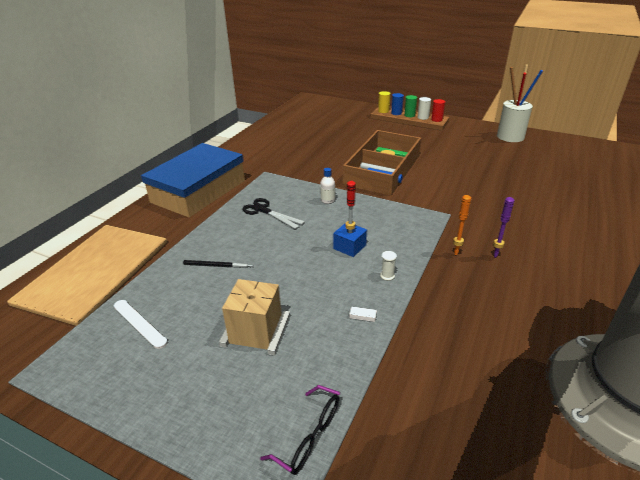

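Top view: the red gauge in its blue stand is at (375,218), and the block's top is at about (250,225). Candidates for the gauge:
- Red: top (375,218), side (351,195).
- Orange: top (425,307), side (464,210).
- Purple: top (443,339), side (507,210).
- Other red things are the cards at top (60,225) and the red jar at side (438,110).

By the description I choose the red one in the blue stand. I'll check it in a crop and measure.

```bash
cat > m.py <<'E'
from h import *
t,s=cv2.imread('pics/top0.png'),cv2.imread('pics/side0.png')
ct,cs=info('top'),info('side')
def cen(im,box,lo,hi,name):
    x0,y0,x1,y1=box; h=cv2.cvtColor(im[y0:y1,x0:x1],cv2.COLOR_BGR2HSV)
    m=cv2.inRange(h,lo,hi); ys,xs=np.nonzero(m); print(name,len(xs),xs.mean()+x0,ys.mean()+y0,xs.min()+x0,xs.max()+x0,ys.min()+y0,ys.max()+y0)
    return xs.mean()+x0,ys.mean()+y0
rl,rh=(0,150,60),(6,255,255)
a=cen(t,(355,200,395,245),rl,rh,'red t'); b=cen(s,(335,170,365,215),rl,rh,'red s')
print('handle',cross(ray(ct,*a),ray(cs,*b)))
bl,bh=(105,150,40),(125,255,255)
a=cen(t,(350,205,395,250),bl,bh,'blue t')
print('stand top z.04',onz(ct,*a,.04))
dk=((0,0,0),(179,255,90))
crop1=cv2.resize(t[195:260,220:290],None,fx=6,fy=6,interpolation=cv2.INTER_CUBIC)
crop2=cv2.resize(s[270:350,215:295],None,fx=4.9,fy=4.9,interpolation=cv2.INTER_CUBIC)[:390]
crop3=cv2.resize(s[175:260,325:375],(0,0),fx=4.5,fy=4.5)
im=np.zeros((600,800,3),np.uint8); 
im[:390,:390]=crop1[:390,:390] if crop1.shape[1]>=390 else 0
im[:crop2.shape[0],400:400+crop2.shape[1]]=crop2
cv2.imwrite('pics/c1.png',im[:392]); cv2.imwrite('pics/c2.png',crop3)
E
python3 m.py
```

```text
red t 49 374.57142857142856 217.89795918367346 372 378 214 223
red s 172 350.50581395348837 192.2325581395349 347 355 180 205
handle (array([ 0.52375538, -0.15880914,  0.13679053]), np.float64(0.0004919470801293966))
blue t 375 370.11466666666666 230.96 360 381 219 241
stand top z.04 [ 0.51687759 -0.15564656  0.04      ]
```

Run:
```python
import cv2,numpy as np
a=cv2.imread('pics/c1.png');b=cv2.imread('pics/c2.png')
im=np.zeros((600,800,3),np.uint8); im[:392]=a; c=cv2.resize(b,None,fx=.53,fy=.53); im[392:392+c.shape[0],:c.shape[1]]=c
cv2.imwrite('pics/c3.png',im)
```

```text
(no output)
```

View pics/c3.png

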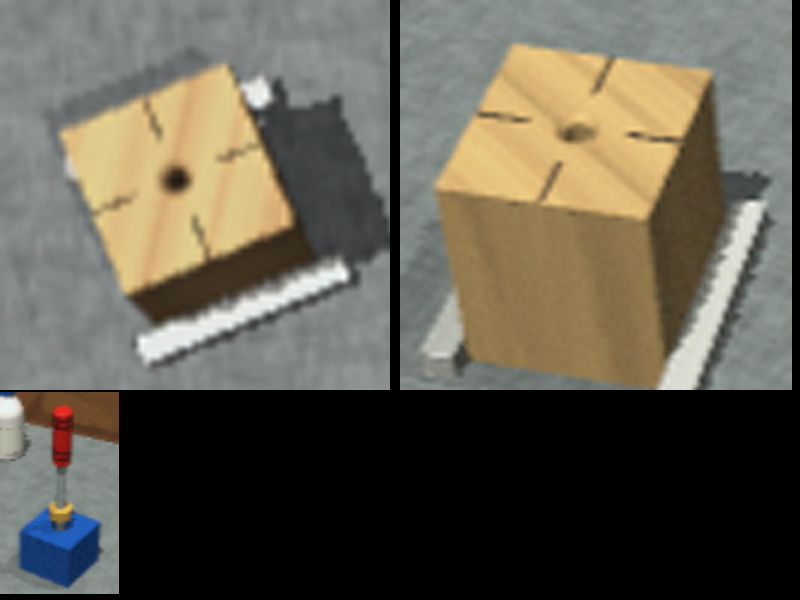

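The crop confirms the red handle, steel rod and brass collar in the blue stand. The hole's mouth is at top (249.3,225.0), side (251.1,296.9).

```bash
cat >> h.py <<'E'
def rel(p,yaw=None):
    o=r.get_obs(); M=R.from_rotvec(o['orientation']).as_matrix(); return (M.T@(np.array(p)-o['tcp_pos'])).round(4)
E
python3 - <<'E'
from h import *
ct,cs=info('top'),info('side')
print(cross(ray(ct,249.3,225),ray(cs,251.1,296.9)), onz(ct,249.3,225,.08), onz(cs,251.1,296.9,.08))
print(R.from_rotvec(r.get_obs()['orientation']).as_matrix().round(3))
for p in [(.45,.35,.24),(.523,.095,.24),(.523,-.158,.24)]: print(rel(p))
E
```

```text
(array([0.57223693, 0.12361248, 0.084423  ]), np.float64(0.0029573301777723444)) [0.57202131 0.12360724 0.08      ] [0.57684035 0.11998491 0.08      ]
[[-0.965  0.264 -0.   ]
 [ 0.264  0.965 -0.002]
 [-0.    -0.002 -1.   ]]
[-0.3418 -0.2182 -0.0407]
[-0.4794 -0.445  -0.0403]
[-0.5461 -0.689  -0.0399]
```

Emit:
play_rows(targets="-1 -0.2 -0.1 -0.02 0;-1 -0.3 -0.2 -0.04 0;-1 -0.3 -0.2 -0.04 0;-1 -0.3 -0.2 -0.04 0;-1 -0.4 -0.3 -0.04 0;-1 -0.4 -0.3 -0.04 0;-1 -0.4 -0.3 -0.04 0;-1 -0.52 -0.406 -0.04 0")

```text
clock: 0.77
tcp_pos: [0.3862, 0.3911, 0.2275]
orientation: [-0.418, -3.114, -0.0]
contact_force: [0.4, -0.1, 0.8]
grip_width: 0.0854
gripper_force: 0.0
```

Run:
```python
from h import *
print(r.get_obs()['tcp_pos'],rel((.574,.122,.24)))
```

```text
[0.38624184 0.3910561  0.22754886] [-0.2521 -0.21   -0.0125]
```

Emit:
play_rows(targets="-1 -0.25 -0.21 -0.012 0;-1 -0.25 -0.21 -0.012 0;-1 -0.25 -0.21 -0.012 0;-1 -0.25 -0.21 -0.012 0;-1 -0.25 -0.21 -0.012 0;-1 -0.25 -0.21 -0.012 0;-1 -0.25 -0.21 -0.012 0;-1 -0.25 -0.21 -0.012 0")

```text
clock: 1.43
tcp_pos: [0.5723, 0.1212, 0.2394]
orientation: [0.421, 3.113, -0.001]
contact_force: [0.1, 0.3, 0.5]
grip_width: 0.0854
gripper_force: 0.0
```

Emit:
play_rows(targets="-1 0 0 0 0;-1 0 0 0 0;-1 0 0 0 0")

```text
clock: 1.68
tcp_pos: [0.5706, 0.125, 0.2389]
orientation: [-0.418, -3.113, -0.0]
contact_force: [-0.6, 0.8, 0.0]
grip_width: 0.0855
gripper_force: 0.0
```

Run:
```python
from h import *
print(r.get_obs()['tcp_pos'],rel((.574,.122,.24)))
c=info('wrist');im=r.grab_frame('wrist');save('w1.png',im);print(c)
cv2.imwrite('pics/x.png',im)
print(onz(c,c['cx'],c['cy'],.08,True), rel(c['position']))
```

```text
[0.57064138 0.124961   0.23892976] [-0.004  -0.002  -0.0011]
{'fov_y': 65.70646984690485, 'cx': 318.0228430787993, 'cy': 240.47623104086756, 'position': array([0.50541333, 0.14333793, 0.41295053]), 'rotation': array([2.32197049, 1.76991834, 0.23619882])}
[0.59301435 0.11890685 0.08      ] [ 6.750e-02 -1.000e-04 -1.739e-01]
```

View pics/w1.png

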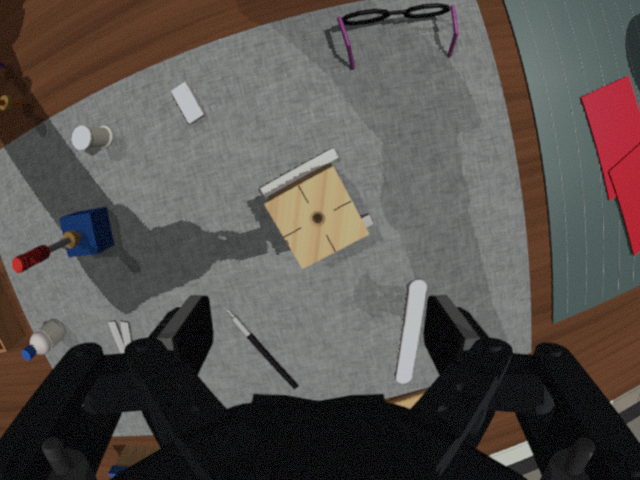

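The wrist view shows the block's hole at about (317,217) and the red gauge in its stand at lower left (70,240).

Run:
```python
from h import *
im=cv2.imread('pics/w1.png');c=info('wrist')
g=cv2.cvtColor(im,cv2.COLOR_BGR2GRAY)[207:228,307:328]
ys,xs=np.nonzero(g<70);u,v=xs.mean()+307,ys.mean()+207
print(len(xs),u,v,onz(c,u,v,.08,True),onz(c,u,v,.077,True))
# block top corners as a check
h=cv2.cvtColor(im,cv2.COLOR_BGR2HSV);m=cv2.inRange(h,(10,50,120),(30,255,255));m[:150]=0;m[290:]=0;m[:,:240]=0;m[:,400:]=0
k=max(cv2.findContours(m,0,2)[0],key=cv2.contourArea);b=cv2.minAreaRect(k);print(b,onz(c,*b[0],.08,True))
print(rel((.523,-.158,.24)))
```

```text
56 317.35714285714283 217.58928571428572 [0.57166843 0.12498163 0.08      ] [0.57226809 0.12480974 0.077     ]
((316.13494873046875, 218.12803649902344), (77.64705657958984, 79.64706420898438), 61.927513122558594) [0.5718597  0.12376999 0.08      ]
[-0.0287 -0.2863 -0.0011]
```

Emit:
play_rows(targets="-1 -0.029 -0.286 0 0;-1 -0.029 -0.286 0 0;-1 -0.029 -0.286 0 0;-1 -0.029 -0.286 0 0;-1 -0.029 -0.286 0 0;-1 -0.029 -0.286 0 0;-1 -0.029 -0.286 0 0;-1 -0.029 -0.286 0 0")

```text
clock: 2.4
tcp_pos: [0.5213, -0.1664, 0.24]
orientation: [0.431, 3.111, -0.005]
contact_force: [-1.2, -0.6, -0.6]
grip_width: 0.0857
gripper_force: 0.0
```

Emit:
play_rows(targets="-1 0 0 0 0;-1 0 0 0 0;-1 0 0 0 0;-1 0 0 0 0;-1 0 0 0 0")

```text
clock: 2.82
tcp_pos: [0.5241, -0.1573, 0.2393]
orientation: [-0.413, -3.114, -0.001]
contact_force: [-0.4, -0.3, -0.4]
grip_width: 0.0852
gripper_force: 0.0
```

Run:
```python
from h import *
print(r.get_obs()['tcp_pos'])
c=info('wrist');im=r.grab_frame('wrist');save('w2.png',im)
h=cv2.cvtColor(im,cv2.COLOR_RGB2HSV)
for nm,lo,hi in (('red',(0,150,60),(6,255,255)),('blue',(105,150,40),(125,255,255)),('brass',(15,120,90),(28,255,255))):
    m=cv2.inRange(h,lo,hi)
    for k in cv2.findContours(m,0,2)[0]:
        if cv2.contourArea(k)>60: print(nm,cv2.contourArea(k),cv2.minAreaRect(k),onz(c,*cv2.minAreaRect(k)[0],.04,True))
```

```text
[ 0.52414842 -0.15734934  0.23930218]
red 336.0 ((316.0, 231.5), (21.0, 20.0), 90.0) [ 0.54756266 -0.16573995  0.04      ]
blue 200.0 ((214.00001525878906, 355.5), (14.758047103881836, 16.994115829467773), 26.56505012512207) [ 0.66420455 -0.32640364  0.04      ]
blue 704.5 ((103.40044403076172, 295.94097900390625), (55.217979431152344, 14.55795669555664), 66.19405364990234) [ 0.55642419 -0.44264201  0.04      ]
blue 1675.0 ((315.9405822753906, 203.90594482421875), (50.74689483642578, 48.856327056884766), 84.2894058227539) [ 0.51962615 -0.15816909  0.04      ]
brass 360.0 ((57.999996185302734, 322.5), (30.4105224609375, 14.758048057556152), 63.43495178222656) [ 0.5766035  -0.54420861  0.04      ]
brass 118.5 ((316.08856201171875, 206.67259216308594), (18.093168258666992, 13.70291519165039), 3.814074993133545) [ 0.52242812 -0.15877816  0.04      ]
brass 199.5 ((196.75003051757812, 38.250003814697266), (16.970561981201172, 20.50609588623047), 45.0) [ 0.31622341 -0.23011659  0.04      ]
brass 141.5 ((158.75001525878906, 6.249998569488525), (11.31370735168457, 19.091880798339844), 45.0) [ 0.26123671 -0.26274593  0.04      ]
```

View pics/w2.png

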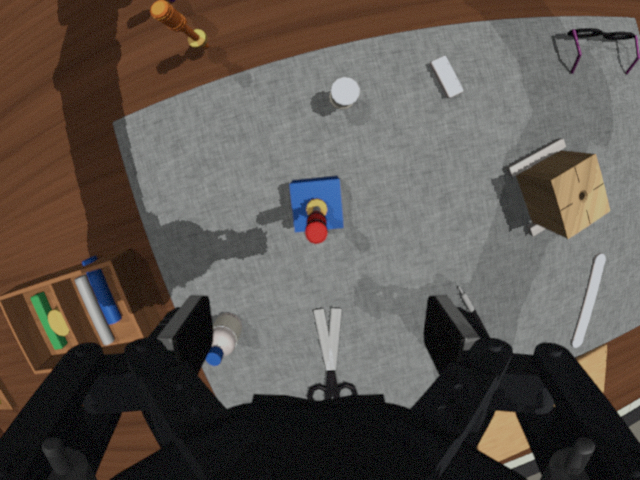

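The handle's top is at (316,232), centred on the stand at (316,204). The fingers are clear of the glue bottle, since they stay above 0.085 m.

Run:
```python
from h import *
c=info('wrist');p=onz(c,316,231.5,.154,True);print(p,rel((p[0],p[1],.112)),rel((.5198,-.158,.112)))
```

```text
[ 0.52035331 -0.15803589  0.154     ] [ 0.0035 -0.0013  0.1273] [ 0.004  -0.0014  0.1273]
```

Emit:
play_rows(targets="-1 0.0035 -0.001 0.03 0;-1 0.0035 -0.001 0.06 0;-1 0.0035 -0.001 0.09 0;-1 0.0035 -0.001 0.11 0;-1 0.0035 -0.001 0.12 0;-1 0.0035 -0.001 0.127 0;-1 0.0035 -0.001 0.127 0;-1 0.0035 -0.001 0.127 0")

```text
clock: 3.53
tcp_pos: [0.5208, -0.1592, 0.1132]
orientation: [0.418, 3.113, -0.0]
contact_force: [0.0, -0.6, 0.1]
grip_width: 0.0854
gripper_force: 0.0
```

Emit:
play_rows(targets="0 0 0 0 0;0.3 0 0 0 0;0.6 0 0 0 0;1 0 0 0 0;1 0 0 0 0;1 0 0 0 0;1 0 0 0 0;1 0 0 0 0", squeeze=50)

```text
clock: 4.2
tcp_pos: [0.5204, -0.1592, 0.1127]
orientation: [0.418, 3.113, -0.0]
contact_force: [0.3, -0.8, 2.6]
grip_width: 0.0134
gripper_force: 48.7
```

Run:
```python
from h import *
o=r.get_obs();print({k:o[k] for k in('clock','tcp_pos','contact_force','grip_width','gripper_force','moment')})
```

```text
{'clock': 4.2, 'tcp_pos': array([ 0.52038422, -0.15917912,  0.11267987]), 'contact_force': array([ 0.30711419, -0.79443206,  2.56414207]), 'grip_width': 0.013415253198834088, 'gripper_force': 48.738111450802535, 'moment': array([0.013196  , 0.00778744, 0.0053487 ])}
```

Emit:
play_rows(targets="1 0 0 -0.01 0;1 0 0 -0.02 0;1 0 0 -0.035 0;1 0 0 -0.055 0;1 0 0 -0.08 0;1 0 0 -0.1 0;1 0 0 -0.105 0;1 0 0 -0.105 0")

```text
clock: 4.87
tcp_pos: [0.5212, -0.1594, 0.2195]
orientation: [0.417, 3.11, 0.001]
contact_force: [-0.9, 0.5, -1.7]
grip_width: 0.0138
gripper_force: 48.9
```

Run:
```python
from h import *
o=r.get_obs();print(o['tcp_pos'],o['contact_force'],o['grip_width'])
print(rel((.572,.1245,.2177)))
```

```text
[ 0.52124552 -0.15943008  0.21954261] [-0.8993534   0.45949233 -1.74875511] 0.013780431200349719
[0.0259 0.2873 0.002 ]
```

Emit:
play_rows(targets="1 0.002 0.02 0 0;1 0.005 0.055 0 0;1 0.009 0.095 0 0;1 0.012 0.135 0 0;1 0.016 0.175 0 0;1 0.019 0.215 0 0;1 0.023 0.25 0 0;1 0.026 0.275 0 0")

```text
clock: 5.53
tcp_pos: [0.5666, 0.1174, 0.2158]
orientation: [-0.411, -3.112, -0.0]
contact_force: [-0.3, -0.0, -1.8]
grip_width: 0.0136
gripper_force: 48.9
```

Emit:
play_rows(targets="1 0 0.012 0 0;1 0 0.012 0 0;1 0 0.012 0 0;1 0 0.012 0 0;1 0 0.012 0 0;1 0 0.012 0 0")

```text
clock: 6.03
tcp_pos: [0.5707, 0.1225, 0.2175]
orientation: [-0.422, -3.113, 0.001]
contact_force: [-0.3, -0.4, -0.3]
grip_width: 0.0141
gripper_force: 49.0
```

Run:
```python
from h import *
o=r.get_obs();print(o['tcp_pos'],o['contact_force'],o['moment'],rel((.572,.1245,.2177)))
w=r.grab_frame('wrist');s=r.grab_frame('side');t=r.grab_frame('top');save('s3.png',s);save('t3.png',t);save('w3.png',w)
im=np.zeros((480,800,3),np.uint8)
im[:480,:400]=cv2.resize(w[130:310,245:395],(400,480),interpolation=2)
im[:480,400:]=cv2.resize(s[180:300,200:300],(400,480),interpolation=2)
save('c4.png',im)
```

```text
[0.57065392 0.12254618 0.21747854] [-0.29649265 -0.39016912 -0.27671503] [-0.02047731 -0.05897502  0.01263415] [-0.0008  0.0022 -0.0002]
```

View pics/c4.png

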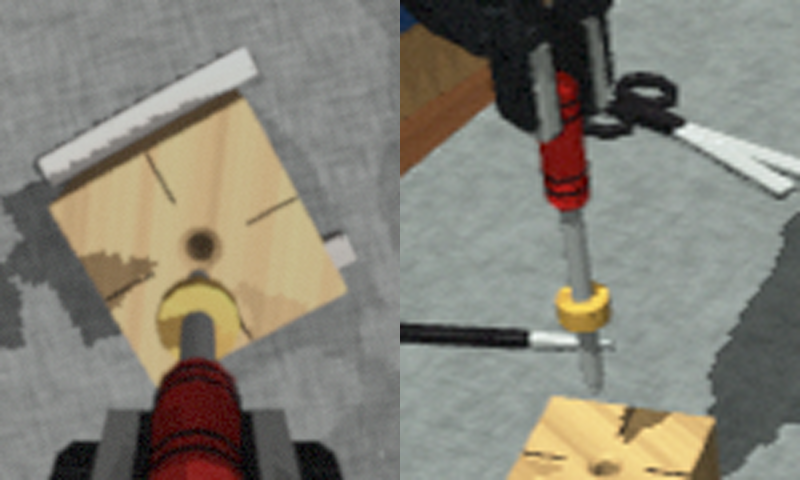

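Wrist crop: the tip is at (200,275) and the hole at (202,245). Side crop: the tip is at (596,390) and the handle's lower end at (567,207). The rod looks slightly tilted, so I'll compute it.

Run:
```python
from h import *
c,cs=info('wrist'),info('side')
W=lambda x,y:ray(c,245+x*.375,130+y*.375,True)
S=lambda x,y:ray(cs,200+(x-400)*.25,180+y*.25)
o=r.get_obs()['tcp_pos']
tip=cross(W(200,275),S(596,388));print('tip',tip)
print('handle low',cross(W(200,365),S(568,207)))
print('hole w',onz(c,245+202*.375,130+245*.375,.08,True),'side',onz(cs,251.25,296.75,.08))
def proj(p):
    M=R.from_rotvec(cs['rotation']).as_matrix(); d=M.T@(np.array(p)-cs['position']); f=240/np.tan(np.radians(cs['fov_y'])/2); u=np.array([cs['cx'],cs['cy']])+f*d[:2]/d[2]; return (u-[200,180])*4+[400,0]
for z in (.09+.031,.21,.26): print(proj((o[0],o[1],z)))
for z in (.095+.025,.21): 
    d=(np.array([o[0],o[1],z])-c['position']); d=R.from_rotvec(c['rotation']).as_matrix().T@d; t=np.arctan2(np.linalg.norm(d[:2]),d[2]); f=240/np.tan(np.radians(c['fov_y'])/2)
    u=np.array([c['cx'],c['cy']])+f*t*d[:2]/np.linalg.norm(d[:2]); print('w',(u-[245,130])/.375)
```

```text
tip (array([0.57015609, 0.12588156, 0.12904123]), np.float64(0.0008907778862015641))
handle low (array([0.56762662, 0.12744724, 0.21515099]), np.float64(0.004561248942263412))
hole w [0.57236184 0.12584349 0.08      ] side [0.57681228 0.1195885  0.08      ]
[601.27142064 400.1582215 ]
[574.65093124 212.24010479]
[557.79569118  93.25638059]
w [194.07881643 272.15835001]
w [193.41785657 384.17163953]
```

Run:
```python
from h import *
c,cs=info('wrist'),info('side'); o=r.get_obs(); M=R.from_rotvec(o['orientation']).as_matrix()
hw=onz(c,245+202*.375,130+245*.375,.079,True);tw=onz(c,245+200*.375,130+273*.375,.12,True)
hs=onz(cs,251.25,296.75,.079);ts=onz(cs,200+49,180+.25*389,.12)
for a in(hw-tw,hs-ts): print(a.round(4),(M.T@a).round(4))
```

```text
[ 0.0012  0.0005 -0.041 ] [-0.001   0.0008  0.041 ]
[ 0.0006  0.0007 -0.041 ] [-0.0004  0.0008  0.041 ]
```

Emit:
play_rows(targets="1 -0.0007 0.0008 0 0;1 -0.0007 0.0008 0.01 0;1 -0.0007 0.0008 0.02 0;1 -0.0007 0.0008 0.03 0;1 -0.0007 0.0008 0.036 0;1 -0.0007 0.0008 0.04 0;1 -0.0007 0.0008 0.043 0;1 -0.0007 0.0008 0.045 0")

```text
clock: 6.85
tcp_pos: [0.5715, 0.125, 0.1719]
orientation: [-0.418, -3.113, 0.001]
contact_force: [0.4, -0.5, -0.0]
grip_width: 0.0136
gripper_force: 49.0
```

Emit:
play_rows(targets="1 0 0 0.001 0;1 0 0 0.002 0;1 0 0 0.003 0;1 0 0 0.004 0;1 0 0 0.005 0")

```text
clock: 7.27
tcp_pos: [0.5717, 0.125, 0.1676]
orientation: [0.418, 3.113, 0.0]
contact_force: [-1.3, -0.6, 0.7]
grip_width: 0.0136
gripper_force: 49.0
```

Emit:
play_rows(targets="1 0 0 0.003 0;1 0 0 0.006 0;1 0 0 0.009 0;1 0 0 0.012 0;1 0 0 0.014 0;1 0 0 0.016 0;1 0 0 0.018 0")

```text
clock: 7.85
tcp_pos: [0.5716, 0.1251, 0.1492]
orientation: [-0.418, -3.114, 0.0]
contact_force: [0.1, -1.2, 0.0]
grip_width: 0.0137
gripper_force: 49.0
```

Emit:
play_rows(targets="1 0 0 0.002 0;1 0 0 0.004 0;1 0 0 0.006 0;1 0 0 0.008 0;1 0 0 0.010 0;1 0 0 0.011 0")

```text
clock: 8.35
tcp_pos: [0.572, 0.1252, 0.1387]
orientation: [0.418, 3.113, 0.0]
contact_force: [-0.7, -2.8, 4.9]
grip_width: 0.0137
gripper_force: 49.5
```

Emit:
play_rows(targets="1 0 0 0.0007 0;1 0 0 0.0014 0;1 0 0 0.002 0;1 0 0 0.0027 0;1 0 0 0.0033 0;1 0 0 0.004 0")

```text
clock: 8.85
tcp_pos: [0.5717, 0.1252, 0.1345]
orientation: [0.418, 3.113, 0.0]
contact_force: [-0.5, -2.6, 4.6]
grip_width: 0.0139
gripper_force: 49.5
```

Emit:
play_rows(targets="1 0 0 0.0005 0;1 0 0 0.001 0;1 0 0 0.0015 0;1 0 0 0.002 0")

```text
clock: 9.18
tcp_pos: [0.5716, 0.1252, 0.1324]
orientation: [0.418, 3.114, 0.0]
contact_force: [-0.1, -1.9, 5.3]
grip_width: 0.0135
gripper_force: 49.5
```

Emit:
play_rows(targets="1 0 0 0.0004 0;1 0 0 0.0008 0;1 0 0 0.0012 0;1 0 0 0.0016 0;1 0 0 0.002 0")

```text
clock: 9.6
tcp_pos: [0.5716, 0.1252, 0.1304]
orientation: [0.418, 3.114, 0.0]
contact_force: [-0.5, -1.5, 5.3]
grip_width: 0.0133
gripper_force: 49.5
```

Emit:
play_rows(targets="1 0 0 0.0004 0;1 0 0 0.0008 0;1 0 0 0.0012 0;1 0 0 0.0016 0;1 0 0 0.002 0")

```text
clock: 10.02
tcp_pos: [0.5716, 0.1252, 0.1284]
orientation: [-0.418, -3.114, -0.0]
contact_force: [-0.4, -1.9, 4.4]
grip_width: 0.0135
gripper_force: 49.5
```

Emit:
play_rows(targets="1 0 0 0.0004 0;1 0 0 0.0008 0;1 0 0 0.0012 0;1 0 0 0.0016 0;1 0 0 0.002 0")

```text
clock: 10.43
tcp_pos: [0.5721, 0.1252, 0.1272]
orientation: [0.418, 3.113, 0.001]
contact_force: [-2.5, -3.4, 11.0]
grip_width: 0.0133
gripper_force: 50.2
```

Emit:
play_rows(targets="1 0 0 0 0;1 0 0 0 0;1 0 0 0 0")

```text
clock: 10.68
tcp_pos: [0.5721, 0.1252, 0.1272]
orientation: [0.418, 3.113, 0.001]
contact_force: [-0.8, -2.5, 8.8]
grip_width: 0.0134
gripper_force: 50.0
```

Emit:
play_rows(targets="1 0 0 0.0002 0;1 0 0 0.0004 0;1 0 0 0.0004 0;1 0 0 0.0004 0")

```text
clock: 11.02
tcp_pos: [0.5723, 0.1252, 0.1271]
orientation: [0.418, 3.112, 0.001]
contact_force: [-2.6, -2.8, 11.3]
grip_width: 0.0137
gripper_force: 50.2
```

Emit:
play_rows(targets="1 0 0 -0.0004 0;1 0 0 -0.0007 0;1 0 0 -0.0007 0;1 0 0 -0.0007 0", squeeze=20)

```text
clock: 11.35
tcp_pos: [0.5719, 0.1252, 0.1272]
orientation: [0.418, 3.113, 0.001]
contact_force: [-1.0, -1.9, 7.3]
grip_width: 0.0137
gripper_force: 49.8
```

Run:
```python
from h import *
s=r.grab_frame('side'); o=r.get_obs(); print(o['contact_force'])
save('c5.png',cv2.resize(s[200:320,190:310],(600,600),interpolation=2))
```

```text
[-0.07193206 -2.3532977   6.02035721]
```

View pics/c5.png

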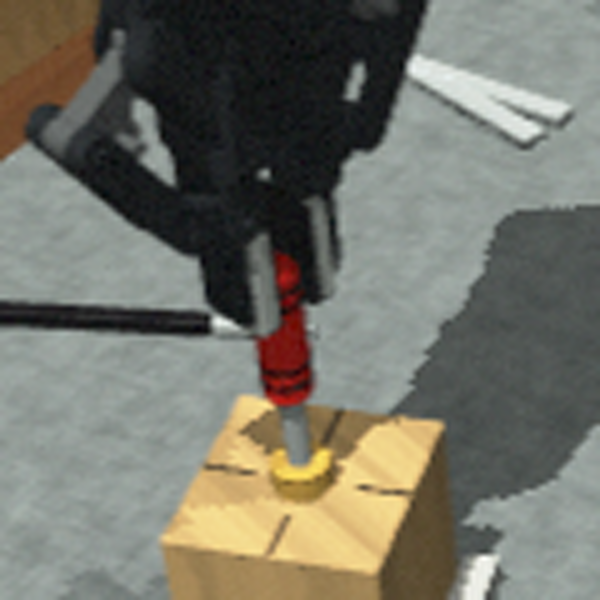

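The collar rests on the block at (300,475), and the visible rod length fits a depth of about 51 mm. I'll release it now.

Emit:
play_rows(targets="0.6 0 0 0 0;0.4 0 0 0 0;0.2 0 0 0 0;-0.2 0 0 0 0;-0.6 0 0 0 0;-1 0 0 0 0;-1 0 0 0 0;-1 0 0 0 0")

```text
clock: 12.07
tcp_pos: [0.5716, 0.1252, 0.1267]
orientation: [-0.418, -3.114, -0.0]
contact_force: [0.1, 0.1, 0.5]
grip_width: 0.0856
gripper_force: 0.0
```

Emit:
play_rows(targets="-1 0 0 -0.005 0;-1 0 0 -0.015 0;-1 0 0 -0.03 0;-1 0 0 -0.05 0;-1 0 0 -0.08 0;-1 0 0 -0.1 0;-1 0 0 -0.12 0;-1 0 0 -0.12 0")

```text
clock: 12.73
tcp_pos: [0.5742, 0.1256, 0.2523]
orientation: [0.418, 3.106, 0.006]
contact_force: [1.0, -0.3, 0.6]
grip_width: 0.0857
gripper_force: 0.0
```

Run:
```python
from h import *
s=r.grab_frame('side'); o=r.get_obs(); print(o['clock'],o['tcp_pos'],o['contact_force'],o['grip_width'])
w=r.grab_frame('wrist')
im=np.hstack([cv2.resize(s[220:320,200:300],(400,400),interpolation=2),cv2.resize(w[130:290,240:400],(400,400),interpolation=2)])
save('c6.png',im)
```

```text
12.7833 [0.57326332 0.1254373  0.25006024] [-0.4091639  -0.40962894 -1.43386554] 0.08563035144584333
```

View pics/c6.png

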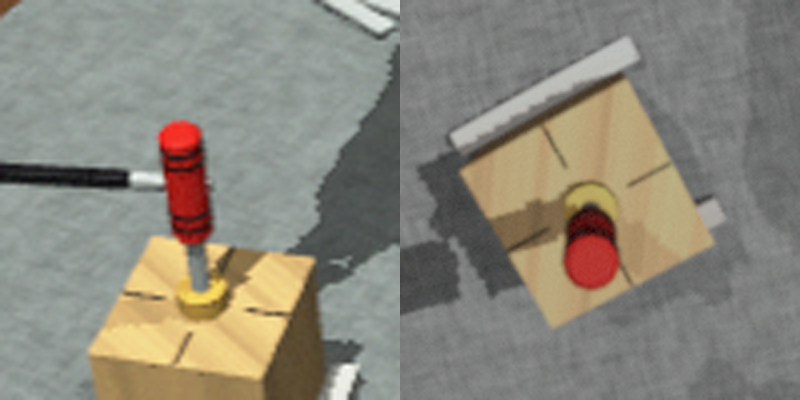

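The gauge stands upright with its collar on the block, and the gripper is clear. I'll let the arm settle, then hand in.

Emit:
play_rows(targets="-1 0 0 0 0;-1 0 0 0 0;-1 0 0 0 0;-1 0 0 0 0")

```text
clock: 13.17
tcp_pos: [0.5712, 0.1251, 0.2459]
orientation: [-0.418, -3.112, 0.001]
contact_force: [0.5, -0.1, -0.2]
grip_width: 0.0854
gripper_force: 0.0
```

```bash
python3 -c "
from bench import r
print(r.hand_in())"
```

```text
the job is handed in; nothing more can be done
None
```

I handed the job in at about 13 s: the gauge stands upright in the block's hole, its tip on the bottom at about 51 mm (highest force reading about 11 N), its collar resting on the block, and I saw nothing else disturbed; no verdict was returned.

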